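Sweep the counting pebbles off the stand into the tub

ROBOT

A 6-joint arm with a two-finger parallel gripper is mounted at the origin on the work surface. World frame = base frame: x ahead of the robot, y to its left, z up, the work surface at z = 0. Lengths are in m, angles in rad, forces in N, time in s.
With the tool pointing down it reaches from about 0.35 to 0.85 m from the base axis. Payload 8.1 kg.
Tool frame: the origin (TCP) lies midway between the tips of the shut fingers; the grasp point (between the pads) lies 19 mm behind it (robot.tcp_to_grasp is the distance from the TCP to the grasp point, in m); z points along the fingers, y is the direction in which the jaws open and shut (so a half turn about z gives the same grasp; the last joint's range is limited). The gripper opens to 93 mm and grips with 3 to 60 N. Pads are 15 mm wide; open, the fingers measure 128 mm over their backs; the gripper's body (75 mm by 188 mm) begins 65 mm behind the grasp point.
Start: joints at [1.123, 0.13, 1.488, -0, 1.523, -0.085], TCP at [0.213, 0.561, 0.219] pointing down, gripper open.
Joint ranges: [-2.96, 2.96], [-0.89, 2.26], [0.02, 2.5], [-1.34, 4.48], [0, 2.73], [-2.66, 2.66]. Speed limits (rad/s): [2.39, 2.39, 2.79, 3.14, 3.14, 3.14].

INTERFACE

Orientations are given as a rotation vector (axis times angle).
In Python, from plant import robot gives the robot as it stands.
- The arm moves only by the tool send_rows, never from a script. Its argument "series" is a list of rows, each an object of numbers: "wx", "wy", "wz": the turn, a rotation vector about the world's x, y, z in rad; "dx", "dy", "dz": the shift along the world's x, y, z in cm; "fingers": the closure in counts, from 0 (fully open) to 255 (shut). In form: [{"wx": .., "wy": .., "wz": .., "dx": .., "dy": .., "dz": .., "fingers": ..}, ...]. A call has 1 to 20 rows; each row shifts and turns the pose as measured when the row begins; what a row does not reach is not made up. A row lasts 1/12 s, in which the tool goes at most 41.7 mm and 7.16 degrees, less where a joint would pass 70% of its speed; a pose out of reach is approached as far as the arm can. A call is refused whole if a number of a shift passes 4.17 or a number of a turn 0.125, either way. A call with a gripper value outside its range is refused whole. The fingers move at their own pace and stop on an object; "newtons" is the grip in N (left out, the last holds). Time passes only in rows, so rows that do not move let the fingers close. It gives the time, the measured TCP pose, the force and the opening at its end, in the units of the state.
- robot.read_state(): the state, without advancing time (a new reading comes with each control period).
- robot.read_camera(name): name is "scene" or "top" or "wrist"; returns the picture (384x512x3 uint8, red, green, blue); there is no depth.
- robot.camera_info(name): a dict with "intrinsics" (3x3 intrinsics, pixels), "extrinsics" (4x4, takes a point from world to camera coordinates); the wrist camera has in their place "tool_from_camera" (4x4, takes a point from camera to tool coordinates, whose origin is the TCP and whose axes are the flange's). Camera axes: x right, y up, looking along -z (the intrinsics and any distortion apply to the point x, -y, -z); pixel columns grow to the right and rows downward; lengths in m; the calibration is good to about 2 mm. A picture is of the moment at which its call begins: read the wrist's pose just before it. camera_info takes no time and is no camera call.
- robot.close_job(): hands the job in, once; it reports no verdict.
The state is a dict: "t": time; "q": joint angles; "dq": joint speeds; "joint_torque": joint torques, N m; "tool_pos": TCP position; "orientation": TCP orientation; "force": force on the tool from outside, world axes, zero at the start; "wrist_torque": the same for the moment, N m; "opening": finger opening in m.
Only numpy, scipy, OpenCV 4.12 (cv2) and the standard library are available. Lean on these libraries where they do the work, as an engineer would, in place of code of your own. Each camera call takes 0.05 s, during which the arm holds its last target.

TASK

The sitting is over: with the closed fingers, sweep all three flat stone pebbles across the deck of the low wooden stand and over its open edge, so that they drop into the clear plastic tub waiting below. Only push the pebbles along, never pick one up; leave the small cup standing where it is among them, and do not shift the tub, its lid or the mallet.

Things in the scene. Friction and masses are not known exactly. Their poses are not given: they have to be found in the camera images.
- stand: A low dark-wood stand fixed to the bench, turned by up to 105 degrees either way. Flat deck 220 mm (x) by 290 mm (y), its top 60 mm above the bench. Origin on the bench under the deck's middle. A rim (8 mm wide, 10 mm above the deck) runs along the -x, +y and -y edges; the +x edge, 110 mm from the origin, is open and flush: pebbles leave there. Pebbles and cup stand in four lanes along x.
- tub: An open-topped translucent plastic tub, 120 mm (its x) by 310 mm (its y) outside, 55 mm tall, walls 4 mm, loose, 350 g. It stands on the bench along the stand's open edge, 2 to 5 mm from it, its rim 5 mm below the deck; its axes are parallel to the stand's. Origin at the centre of its underside.
- pebble1: A flat round grey stone pebble, 34 mm across, 13 mm high, about 25 g, lying flat on the stand's deck. Origin at the centre of its underside. It slides, it does not roll.
- pebble2: A flat round grey stone pebble, 34 mm across, 13 mm high, about 25 g, lying flat on the stand's deck. Origin at the centre of its underside. It slides, it does not roll.
- pebble3: A flat round grey stone pebble, 34 mm across, 13 mm high, about 25 g, lying flat on the stand's deck. Origin at the centre of its underside. It slides, it does not roll.
- cup: A small white ceramic cup without a handle, 40 mm across, 45 mm tall, loose, standing on the deck among the pebbles. Origin at the centre of its underside. One pebble or cup stands in each of four lanes along the stand's x, 62 mm apart in y, in any order, from 35 mm before to 45 mm past the deck's middle. It stays where it is.
- mallet: A light-wood mallet lying on the bench beside the stand (its +y side): head 50 x 70 x 36 mm high, handle 160 mm long running to its -x. Origin under the middle of the head. Leave alone.
- lid: The tub's flat lid, 125 x 335 mm over its clips, 10 mm high, lying on the bench behind the stand's -x side. Origin at the centre of its underside. Leave alone.
Things that resemble listed ones, but are neither listed nor needed, are in the scene too. Leave any purple or yellow look-alike of the pebble3 alone.

How it is judged:
By the outcome, as a careful person would: the job done as asked, in the order asked, and still so for the second after the job is handed in, with the robot touching nothing.
It also fails if it takes over 53 s, if anything falls off the work surface, if the arm or the gripper's body presses on something with over 40 N, if the wrist force passes 120 N, or if a joint passes its speed limit or range.

## Working session

There is one attempt and no reset: what is moved stays moved. The work goes in short steps, Python scripts to look and compute and a tool call to move; the robot and the scene stay as the last step left them, time stands still between calls to the robot, and variables do not carry over. Pictures are saved under pics/ and viewed, and the job is handed in when it is done.

Besides the shell and the picture viewer there is one more tool, called after ">>>" by a JSON object that holds its "op" and its "data". send_rows: Moves the arm, as the interface text tells. Its arguments: {"type":"object","properties":{"series":{"type":"array","items":{"type":"object","properties":{"wx":{"type":"number"},"wy":{"type":"number"},"wz":{"type":"number"},"dx":{"type":"number"},"dy":{"type":"number"},"dz":{"type":"number"},"fingers":{"type":"number"}}}},"newtons":{"type":"number"}},"required":["series"]}

```bash
mkdir -p pics; ls; python3 - <<'E'
from plant import robot
import cv2
for n in("scene","top"):
    im=robot.read_camera(n);cv2.imwrite(f"pics/{n}0.png",im[:,:,::-1])
    i=robot.camera_info(n);print(n,i)
print(robot.camera_info("wrist"));print(robot.read_state())
E
```

```text
pics
scene {'intrinsics': array([[347.44977961,   0.        , 250.66216191],
       [  0.        , 347.44977961, 188.98443126],
       [  0.        ,   0.        ,   1.        ]]), 'extrinsics': array([[-0.618662  ,  0.78556936,  0.01175173,  0.3480072 ],
       [-0.65093081, -0.52089081,  0.55223351,  0.33853268],
       [ 0.43993909,  0.33399632,  0.83360665, -1.12282787],
       [ 0.        ,  0.        ,  0.        ,  1.        ]])}
top {'intrinsics': array([[455.28679671,   0.        , 253.52683743],
       [  0.        , 455.28679671, 199.28559233],
       [  0.        ,   0.        ,   1.        ]]), 'extrinsics': array([[-0.02873346, -0.99922464,  0.02691675,  0.01798925],
       [ 0.98642407, -0.02398918,  0.16245637, -0.59424559],
       [-0.1616847 ,  0.03121926,  0.98634853, -0.85903096],
       [ 0.        ,  0.        ,  0.        ,  1.        ]])}
{'intrinsics': array([[275.05689059,   0.        , 257.03292583],
       [  0.        , 275.05689059, 188.70700216],
       [  0.        ,   0.        ,   1.        ]]), 'tool_from_camera': array([[ 1.65212802e-04,  9.6164995
[... 283 characters left out ...]
     1.00000000e+00]])}
{'t': 0.1, 'q': array([ 1.12260689e+00,  1.31071328e-01,  1.48914607e+00,  1.01576375e-05,
        1.52298606e+00, -8.54339027e-02]), 'dq': array([ 3.78271384e-04, -5.66396752e-05, -3.42115198e-03, -8.06358481e-04,
        6.30651040e-04, -1.68050955e-03]), 'joint_torque': array([-7.15845363e-04, -5.61340249e+01, -4.93098521e+01,  7.68561359e-02,
        2.91188259e-02, -1.23060977e-04]), 'tool_pos': array([0.21268985, 0.56050688, 0.21771424]), 'orientation': array([-5.66618130e-01, -3.08962985e+00,  2.43616971e-03]), 'force': array([ 0.31164177, -0.30527682,  0.00880531]), 'wrist_torque': array([ 0.01560633, -0.00875666, -0.02149696]), 'opening': 0.09323076619993156}
```

View pics/scene0.png

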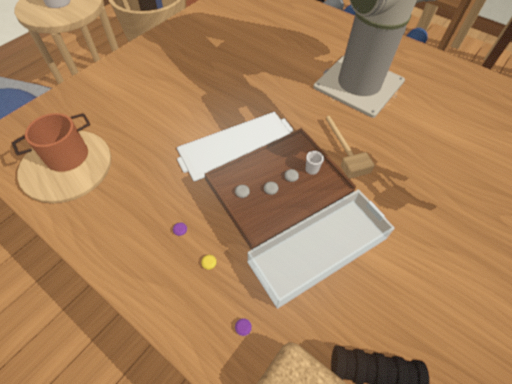

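View pics/top0.png

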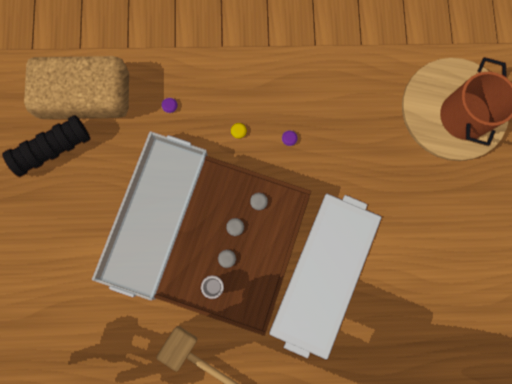

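```bash
cat > h.py <<'E'
import numpy as np
from plant import robot
def w(name,u,v,z):
    i=robot.camera_info(name);K=i["intrinsics"];E=i["extrinsics"];R=E[:3,:3];t=E[:3,3]
    d=np.array([(u-K[0,2])/K[0,0],-(v-K[1,2])/K[1,1],-1.]);o=-R.T@t;d=R.T@d
    return o+d*(z-o[2])/d[2]
E
python3 - <<'E'
import cv2
im=cv2.imread("pics/top0.png")
cv2.imwrite("pics/topc.png",cv2.resize(im[120:340,90:390],None,fx=2.6,fy=2.6,interpolation=cv2.INTER_CUBIC))
E
```

```text
(no output)
```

View pics/topc.png

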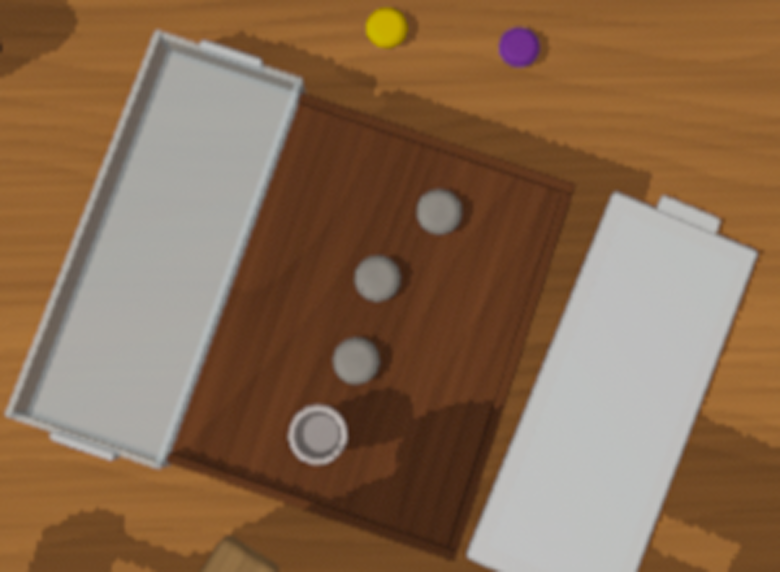

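```bash
python3 - <<'E'
from h import *
c=lambda u,v,z,n="":(w("top",90+u/2.6-.3,120+v/2.6-.3,z))
P={}
for n,u,v,z in [("cTR",574,184,.07),("cBR",456,560,.07),("oT",303,92,.07),("oB",168,460,.07),("pA",439,211,.073),("pB",377,278,.073),("pC",356,360,.073),("cup",318,435,.105),("tubTL",158,32,.055),("tubTR",301,80,.055),("tubBL",10,413,.055),("tubBR",163,466,.055)]:
    P[n]=c(u,v,z);print(n,P[n].round(4))
d=lambda a,b:np.linalg.norm((P[a]-P[b])[:2])
print("290?",d("cTR","cBR"),"220?",d("cTR","oT"),d("cBR","oB"),"310?",d("tubTL","tubBL"),d("tubTR","tubBR"))
yd=(P["cTR"]-P["cBR"])[:2]; yd2=(P["tubTL"]-P["tubBL"])[:2]; yd3=(P["tubTR"]-P["tubBR"])[:2]
a=[np.arctan2(y[1],y[0]) for y in(yd,yd2,yd3)]
for x in("oT","cTR"),("oB","cBR"):
  q=(P[x[0]]-P[x[1]])[:2]; a.append(np.arctan2(q[1],q[0])-np.pi/2)
print(a)
# stand x axis points toward tub (+y world); y axis = x rotated +90
th=np.mean(a)+np.pi/2
# stand y direction: -> 
X=np.array([np.cos(th),np.sin(th)]);Y=np.array([-X[1],X[0]])
# -x edge mid + 110 X
cen=(P["cTR"]+P["cBR"])[:2]/2+.11*X
print("th",th,"cen",cen)
for n in P:
    q=P[n][:2]-cen;print(n,"stand xy mm",(q@X*1000).round(1),(q@Y*1000).round(1))
# scene check
for n,u,v,z in [("pA",242,190,.073),("pB",271,187,.073),("pC",292,175,.073),("cup",315,156,.105)]:
    q=w("scene",u,v,z)[:2];print(n,q.round(4),((q-cen)@X).round(4),((q-cen)@Y).round(4))
E
```

```text
cTR [ 0.6057 -0.1091  0.07  ]
cBR [ 0.3353 -0.0112  0.07  ]
oT [0.6815 0.0936 0.07  ]
oB [0.4113 0.1935 0.07  ]
pA [ 0.5872 -0.0066  0.073 ]
pB [0.5383 0.0406 0.073 ]
pC [0.4787 0.0572 0.073 ]
cup [0.4266 0.0836 0.105 ]
tubTL [0.7358 0.2061 0.055 ]
tubTR [0.6951 0.0961 0.055 ]
tubBL [0.4479 0.3117 0.055 ]
tubBR [0.4065 0.1999 0.055 ]
290? 0.287654046995407 220? 0.2163425313886949 0.21839368115514302 310? 0.3066734276038065 0.3067179679077629
[np.float64(-0.34722896764670014), np.float64(-0.3512842010775481), np.float64(-0.34544699095874004), np.float64(-0.3576607092542705), np.float64(-0.35556313570525666)]
th 1.2193595258663934 cen [0.50836402 0.04312575]
cTR stand xy mm -109.4 -143.8
cBR stand xy mm -110.6 143.8
oT stand xy mm 106.9 -145.2
oB stand xy mm 107.8 142.9
pA stand xy mm -19.6 -91.1
pB stand xy mm 7.9 -28.9
pC stand xy mm 3.0 32.7
cup stand xy mm 9.8 90.7
tubTL stand xy mm 231.3 -157.4
tubTR stand xy mm 114.0 -157.1
tubBL stand xy mm 231.3 149.3
tubBR stand xy mm 112.1 149.6
pA [ 0.5898 -0.0052] -0.0173 -0.093
pB [0.541  0.0423] 0.0105 -0.0309
pC [0.4819 0.061 ] 0.0077 0.031
cup [0.4233 0.0825] 0.0077 0.0934
```

>>> {"op": "send_rows", "data": {"series": [{"dx":1.8,"dy":-3.0,"wz":-0.078,"fingers":255},{"dx":1.8,"dy":-3.0,"wz":-0.078,"fingers":255},{"dx":1.8,"dy":-3.0,"wz":-0.078,"fingers":255},{"dx":1.8,"dy":-3.0,"wz":-0.078,"fingers":255},{"dx":1.8,"dy":-3.0,"wz":-0.078,"fingers":255},{"dx":1.8,"dy":-3.0,"wz":-0.078,"fingers":255},{"dx":1.8,"dy":-3.0,"wz":-0.078,"fingers":255},{"dx":1.8,"dy":-3.0,"wz":-0.078,"fingers":255},{"dx":1.8,"dy":-3.0,"wz":-0.078,"fingers":255},{"dx":1.8,"dy":-3.0,"wz":-0.078,"fingers":255},{"dx":1.8,"dy":-3.0,"wz":-0.078,"fingers":255},{"dx":1.8,"dy":-3.0,"wz":-0.078,"fingers":255},{"dx":1.8,"dy":-3.0,"wz":-0.078,"fingers":255},{"dx":1.8,"dy":-3.0,"wz":-0.078,"fingers":255},{"dx":1.8,"dy":-3.0,"wz":-0.078,"fingers":255},{"dx":1.8,"dy":-3.0,"wz":-0.078,"fingers":255},{"dx":1.8,"dy":-3.0,"wz":-0.078,"fingers":255},{"dx":1.8,"dy":-3.0,"wz":-0.078,"fingers":255},{"dx":1.8,"dy":-3.0,"wz":-0.078,"fingers":255},{"dx":1.8,"dy":-3.0,"wz":-0.078,"fingers":255}]}}

```text
schema error: expected keys wx, wy, wz, dx, dy, dz, fingers
```

```bash
cat >> h.py <<'E'
from scipy.spatial.transform import Rotation as Ro
th=1.2194;X=np.array([np.cos(th),np.sin(th)]);Y=np.array([-X[1],X[0]]);cen=np.array([.5084,.0431])
def go(sx,sy,z):
    s=robot.read_state();p=s["tool_pos"];R=Ro.from_rotvec(s["orientation"]).as_matrix()
    tgt=np.r_[cen+sx*X+sy*Y,z]
    # desired: tool x along +X, z down
    Rd=np.column_stack([np.r_[X,0],np.cross([0,0,-1],np.r_[X,0]),[0,0,-1]])
    print("t",s["t"],"pos",p.round(4),"stand",((p[:2]-cen)@X).round(4),((p[:2]-cen)@Y).round(4),"delta cm",((tgt-p)*100).round(2),"turn",Ro.from_matrix(Rd@R.T).as_rotvec().round(4),"F",s["force"].round(1),"open",s["opening"].round(4),"q",s["q"].round(2))
E
python3 - <<'E'
from h import *
import cv2
go(-.06,-.092,.065)
cv2.imwrite("pics/w1.png",robot.read_camera("wrist")[:,:,::-1])
E
```

```text
Traceback (most recent call last):
  File "h.py", line 14, in go
    print("t",s["t"],"pos",p.round(4),"stand",((p[:2]-cen)@X).round(4),((p[:2]-cen)@Y).round(4),"delta cm",((tgt-p)*100).round(2),"turn",Ro.from_matrix(Rd@R.T).as_rotvec().round(4),"F",s["force"].round(1),"open",s["opening"].round(4),"q",s["q"].round(2))
                                                                                                                                                                                                                    ^^^^^^^^^^^^^^^^^^
AttributeError: 'float' object has no attribute 'round'
```

All keys are required.

>>> {"op": "send_rows", "data": {"series": [{"wx":0,"wy":0,"wz":-0.078,"dx":1.8,"dy":-3.0,"dz":0,"fingers":255},{"wx":0,"wy":0,"wz":-0.078,"dx":1.8,"dy":-3.0,"dz":0,"fingers":255},{"wx":0,"wy":0,"wz":-0.078,"dx":1.8,"dy":-3.0,"dz":0,"fingers":255},{"wx":0,"wy":0,"wz":-0.078,"dx":1.8,"dy":-3.0,"dz":0,"fingers":255},{"wx":0,"wy":0,"wz":-0.078,"dx":1.8,"dy":-3.0,"dz":0,"fingers":255},{"wx":0,"wy":0,"wz":-0.078,"dx":1.8,"dy":-3.0,"dz":0,"fingers":255},{"wx":0,"wy":0,"wz":-0.078,"dx":1.8,"dy":-3.0,"dz":0,"fingers":255},{"wx":0,"wy":0,"wz":-0.078,"dx":1.8,"dy":-3.0,"dz":0,"fingers":255},{"wx":0,"wy":0,"wz":-0.078,"dx":1.8,"dy":-3.0,"dz":0,"fingers":255},{"wx":0,"wy":0,"wz":-0.078,"dx":1.8,"dy":-3.0,"dz":0,"fingers":255},{"wx":0,"wy":0,"wz":-0.078,"dx":1.8,"dy":-3.0,"dz":0,"fingers":255},{"wx":0,"wy":0,"wz":-0.078,"dx":1.8,"dy":-3.0,"dz":0,"fingers":255},{"wx":0,"wy":0,"wz":-0.078,"dx":1.8,"dy":-3.0,"dz":0,"fingers":255},{"wx":0,"wy":0,"wz":-0.078,"dx":1.8,"dy":-3.0,"dz":0,"fingers":255},{"wx":0,"wy":0,"wz":-0.078,"dx":1.8,"dy":-3.0,"dz":0,"fingers":255},{"wx":0,"wy":0,"wz":-0.078,"dx":1.8,"dy":-3.0,"dz":0,"fingers":255},{"wx":0,"wy":0,"wz":-0.078,"dx":1.8,"dy":-3.0,"dz":0,"fingers":255},{"wx":0,"wy":0,"wz":-0.078,"dx":1.8,"dy":-3.0,"dz":0,"fingers":255},{"wx":0,"wy":0,"wz":-0.078,"dx":1.8,"dy":-3.0,"dz":0,"fingers":255},{"wx":0,"wy":0,"wz":-0.078,"dx":1.8,"dy":-3.0,"dz":0,"fingers":255}]}}

```text
t: 1.77
tool_pos: [0.5738, -0.0679, 0.2076]
orientation: [-2.621, -1.708, 0.009]
force: [0.0, 0.7, 0.9]
opening: 0.0008
```

```bash
sed -i 's/s\["opening"\].round(4)/round(s["opening"],4)/' h.py
python3 - <<'E'
from h import *
import cv2
go(-.06,-.092,.065)
cv2.imwrite("pics/w1.png",robot.read_camera("wrist")[:,:,::-1])
E
```

```text
t 1.7667 pos [ 0.5738 -0.0679  0.2076] stand -0.0817 -0.0996 delta cm [  0.03   2.3  -14.26] turn [-0.0073 -0.0125  0.0641] F [0.  0.7 0.9] open 0.0008 q [-0.21  0.09  1.55  0.    1.51  0.21]
```

View pics/w1.png

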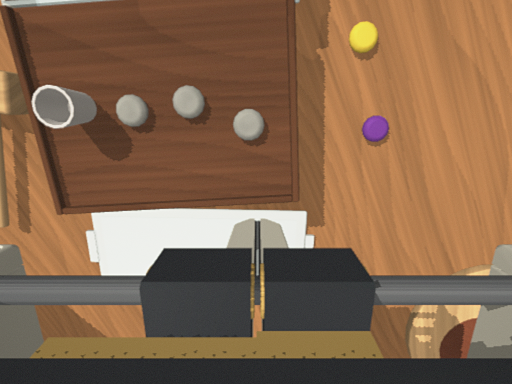

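The wrist view shows the deck with the cup at (60,106) and the grey pebbles at (132,110), (188,102) and (249,125). The yellow (364,37) and purple (376,128) look-alikes are off the stand. The fingers are shut behind the nearest lane.

>>> {"op": "send_rows", "data": {"series": [{"wx":-0.007,"wy":-0.012,"wz":0.064,"dx":0,"dy":2.0,"dz":-2,"fingers":255},{"wx":0,"wy":0,"wz":0,"dx":0,"dy":0.3,"dz":-3,"fingers":255},{"wx":0,"wy":0,"wz":0,"dx":0,"dy":0,"dz":-3,"fingers":255},{"wx":0,"wy":0,"wz":0,"dx":0,"dy":0,"dz":-2,"fingers":255},{"wx":0,"wy":0,"wz":0,"dx":0,"dy":0,"dz":0,"fingers":255},{"wx":0,"wy":0,"wz":0,"dx":0,"dy":0,"dz":0,"fingers":255}]}}

```text
t: 2.32
tool_pos: [0.576, -0.0553, 0.1017]
orientation: [2.588, 1.776, -0.004]
force: [0.4, 0.5, -0.9]
opening: 0.0005
```

```bash
python3 - <<'E'
from h import *
go(-.06,-.092,.065)
E
```

```text
t 2.3167 pos [ 0.576  -0.0553  0.1017] stand -0.0691 -0.0973 delta cm [-0.19  1.04 -3.67] turn [ 0.0035 -0.0008  0.0165] F [ 0.4  0.5 -0.9] open 0.0005 q [-0.18  0.16  1.68 -0.    1.31  0.19]
```

>>> {"op": "send_rows", "data": {"series": [{"wx":0,"wy":0,"wz":0.016,"dx":-0.2,"dy":1.0,"dz":-1.5,"fingers":255},{"wx":0,"wy":0,"wz":0,"dx":0,"dy":0,"dz":-1.0,"fingers":255},{"wx":0,"wy":0,"wz":0,"dx":0,"dy":0,"dz":-0.6,"fingers":255},{"wx":0,"wy":0,"wz":0,"dx":0,"dy":0,"dz":-0.2,"fingers":255},{"wx":0,"wy":0,"wz":0,"dx":0,"dy":0,"dz":0,"fingers":255}]}}

```text
t: 2.73
tool_pos: [0.5768, -0.0461, 0.0727]
orientation: [2.571, 1.794, 0.002]
force: [-0.5, 0.3, 0.2]
opening: 0.0003
```

```bash
python3 - <<'E'
from h import *
go(-.06,-.092,.065)
E
```

```text
t 2.7333 pos [ 0.5768 -0.0461  0.0727] stand -0.0602 -0.0949 delta cm [-0.26  0.12 -0.77] turn [0.0049 0.0047 0.0006] F [-0.5  0.3  0.2] open 0.0003 q [-0.17  0.18  1.7  -0.    1.25  0.19]
```

>>> {"op": "send_rows", "data": {"series": [{"wx":0.004,"wy":0.004,"wz":0,"dx":-0.3,"dy":0.1,"dz":-0.5,"fingers":255},{"wx":0,"wy":0,"wz":0,"dx":0,"dy":0,"dz":-0.3,"fingers":255},{"wx":0,"wy":0,"wz":0,"dx":0,"dy":0,"dz":0,"fingers":255}]}}

```text
t: 2.98
tool_pos: [0.5753, -0.0459, 0.0667]
orientation: [2.574, 1.795, 0.004]
force: [-0.4, 0.1, -1.0]
opening: 0.0003
```

```bash
python3 - <<'E'
from h import *
go(-.06,-.092,.065)
E
```

```text
t 2.9833 pos [ 0.5753 -0.0459  0.0667] stand -0.0606 -0.0935 delta cm [-0.12  0.1  -0.17] turn [0.0013 0.0041 0.0015] F [-0.4  0.1 -1. ] open 0.0003 q [-0.17  0.19  1.71 -0.    1.24  0.19]
```

>>> {"op": "send_rows", "data": {"series": [{"wx":0,"wy":0,"wz":0,"dx":0.25,"dy":1.0,"dz":-0.15,"fingers":255},{"wx":0,"wy":0,"wz":0,"dx":0.4,"dy":1.1,"dz":0,"fingers":255},{"wx":0,"wy":0,"wz":0,"dx":0.4,"dy":1.1,"dz":0,"fingers":255},{"wx":0,"wy":0,"wz":0,"dx":0.4,"dy":1.1,"dz":0,"fingers":255},{"wx":0,"wy":0,"wz":0,"dx":0.4,"dy":1.1,"dz":0,"fingers":255},{"wx":0,"wy":0,"wz":0,"dx":0.4,"dy":1.1,"dz":0,"fingers":255},{"wx":0,"wy":0,"wz":0,"dx":0.4,"dy":1.1,"dz":0,"fingers":255}]}}

```text
t: 3.57
tool_pos: [0.6047, 0.0368, 0.0663]
orientation: [2.575, 1.792, 0.006]
force: [-0.5, -0.6, -0.5]
opening: 0.0006
```

```bash
python3 - <<'E'
from h import *
import cv2
go(.135,-.092,.065)
cv2.imwrite("pics/w2.png",robot.read_camera("wrist")[:,:,::-1])
E
```

```text
t 3.5667 pos [0.6047 0.0368 0.0663] stand 0.0272 -0.0926 delta cm [ 3.66 10.14 -0.13] turn [0.0014 0.006  0.0035] F [-0.5 -0.6 -0.5] open 0.0006 q [-0.02  0.26  1.63 -0.    1.25  0.33]
```

View pics/w2.png

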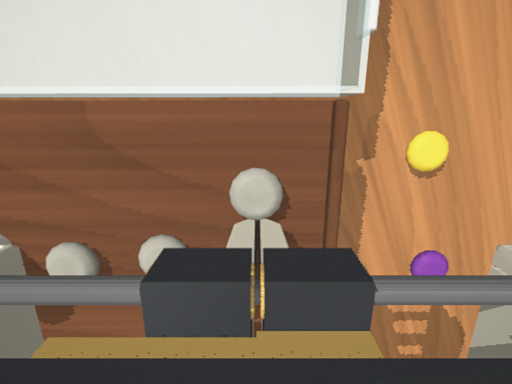

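The pebble at (256,194) is centred against the fingers. I'll keep pushing until it goes over the edge.

>>> {"op": "send_rows", "data": {"series": [{"wx":0,"wy":0,"wz":0,"dx":0.4,"dy":1.1,"dz":-0.05,"fingers":255},{"wx":0,"wy":0,"wz":0,"dx":0.4,"dy":1.1,"dz":0,"fingers":255},{"wx":0,"wy":0,"wz":0,"dx":0.4,"dy":1.1,"dz":0,"fingers":255},{"wx":0,"wy":0,"wz":0,"dx":0.4,"dy":1.1,"dz":0,"fingers":255},{"wx":0,"wy":0,"wz":0,"dx":0.4,"dy":1.1,"dz":0,"fingers":255},{"wx":0,"wy":0,"wz":0,"dx":0.4,"dy":1.1,"dz":0,"fingers":255},{"wx":0,"wy":0,"wz":0,"dx":0.4,"dy":1.1,"dz":0,"fingers":255},{"wx":0,"wy":0,"wz":0,"dx":0.4,"dy":1.1,"dz":0,"fingers":255},{"wx":0,"wy":0,"wz":0,"dx":0.4,"dy":1.1,"dz":0,"fingers":255},{"wx":0,"wy":0,"wz":0,"dx":0,"dy":0,"dz":0.5,"fingers":255},{"wx":0,"wy":0,"wz":0,"dx":0,"dy":0,"dz":3,"fingers":255},{"wx":0,"wy":0,"wz":0,"dx":0,"dy":0,"dz":3,"fingers":255}]}}

```text
t: 4.62
tool_pos: [0.6394, 0.1509, 0.1232]
orientation: [-2.572, -1.798, 0.013]
force: [0.2, -0.5, 0.7]
opening: 0.001
```

```bash
python3 - <<'E'
from h import *
import cv2
go(-.035,-.030,.13)
cv2.imwrite("pics/w3.png",robot.read_camera("wrist")[:,:,::-1])
E
```

```text
t 4.6167 pos [0.6394 0.1509 0.1232] stand 0.1463 -0.0859 delta cm [-11.49 -15.1    0.68] turn [ 0.0025 -0.0084 -0.0009] F [ 0.2 -0.5  0.7] open 0.001 q [ 0.15  0.35  1.41 -0.    1.39  0.51]
```

View pics/w3.png

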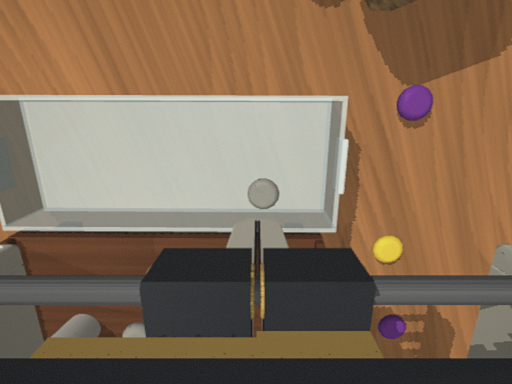

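Pebble A lies flat in the tub at (263,193). Next is the middle pebble.

>>> {"op": "send_rows", "data": {"series": [{"wx":0,"wy":0,"wz":0,"dx":-1.9,"dy":-2.6,"dz":0.3,"fingers":255},{"wx":0,"wy":0,"wz":0,"dx":-1.9,"dy":-2.6,"dz":0,"fingers":255},{"wx":0,"wy":0,"wz":0,"dx":-1.9,"dy":-2.6,"dz":0,"fingers":255},{"wx":0,"wy":0,"wz":0,"dx":-1.9,"dy":-2.6,"dz":0,"fingers":255},{"wx":0,"wy":0,"wz":0,"dx":-1.9,"dy":-2.6,"dz":0,"fingers":255},{"wx":0,"wy":0,"wz":0,"dx":-1.9,"dy":-2.6,"dz":0,"fingers":255},{"wx":0,"wy":0,"wz":0,"dx":0,"dy":0,"dz":0,"fingers":255},{"wx":0,"wy":0,"wz":0,"dx":0,"dy":0,"dz":0,"fingers":255}]}}

```text
t: 5.33
tool_pos: [0.5273, -0.0103, 0.1412]
orientation: [2.566, 1.797, 0.013]
force: [0.5, 1.0, 1.9]
opening: -0.0001
```

```bash
python3 - <<'E'
from h import *
go(-.037,-.030,.065)
E
```

```text
t 5.3333 pos [ 0.5273 -0.0103  0.1412] stand -0.0436 -0.0361 delta cm [-0.34  0.83 -7.62] turn [ 0.0026  0.0117 -0.0024] F [0.5 1.  1.9] open -0.0001 q [-0.12 -0.03  1.8  -0.    1.36  0.23]
```

>>> {"op": "send_rows", "data": {"series": [{"wx":0.002,"wy":0.012,"wz":-0.002,"dx":-0.3,"dy":0.7,"dz":-2,"fingers":255},{"wx":0,"wy":0,"wz":0,"dx":0,"dy":0,"dz":-2,"fingers":255},{"wx":0,"wy":0,"wz":0,"dx":0,"dy":0,"dz":-1.6,"fingers":255},{"wx":0,"wy":0,"wz":0,"dx":0,"dy":0,"dz":-0.8,"fingers":255},{"wx":0,"wy":0,"wz":0,"dx":0,"dy":0,"dz":0,"fingers":255}]}}

```text
t: 5.75
tool_pos: [0.5284, -0.0025, 0.0792]
orientation: [2.572, 1.795, 0.009]
force: [-1.2, 0.2, -0.6]
opening: 0.0008
```

```bash
python3 - <<'E'
from h import *
go(-.037,-.030,.065)
E
```

```text
t 5.75 pos [ 0.5284 -0.0025  0.0792] stand -0.0359 -0.0345 delta cm [-0.46  0.05 -1.42] turn [0.0012 0.0077 0.001 ] F [-1.2  0.2 -0.6] open 0.0008 q [-0.1   0.04  1.84 -0.    1.25  0.25]
```

>>> {"op": "send_rows", "data": {"series": [{"wx":0,"wy":0.006,"wz":0,"dx":-0.5,"dy":0,"dz":-0.7,"fingers":255},{"wx":0,"wy":0,"wz":0,"dx":0,"dy":0,"dz":-0.5,"fingers":255},{"wx":0,"wy":0,"wz":0,"dx":0,"dy":0,"dz":-0.2,"fingers":255},{"wx":0,"wy":0,"wz":0,"dx":0,"dy":0,"dz":0,"fingers":255}]}}

```text
t: 6.08
tool_pos: [0.5247, -0.0015, 0.0659]
orientation: [2.573, 1.798, 0.003]
force: [-0.8, 0.3, -0.4]
opening: 0.0006
```

```bash
python3 - <<'E'
from h import *
go(-.037,-.030,.065)
E
```

```text
t 6.0833 pos [ 0.5247 -0.0015  0.0659] stand -0.0363 -0.0306 delta cm [-0.08 -0.05 -0.09] turn [ 0.0013  0.0029 -0.0004] F [-0.8  0.3 -0.4] open 0.0006 q [-0.1   0.05  1.86 -0.    1.23  0.25]
```

>>> {"op": "send_rows", "data": {"series": [{"wx":0,"wy":0,"wz":0,"dx":0.4,"dy":1.1,"dz":-0.05,"fingers":255},{"wx":0,"wy":0,"wz":0,"dx":0.4,"dy":1.1,"dz":0,"fingers":255},{"wx":0,"wy":0,"wz":0,"dx":0.4,"dy":1.1,"dz":0,"fingers":255},{"wx":0,"wy":0,"wz":0,"dx":0.4,"dy":1.1,"dz":0,"fingers":255},{"wx":0,"wy":0,"wz":0,"dx":0.4,"dy":1.1,"dz":0,"fingers":255},{"wx":0,"wy":0,"wz":0,"dx":0.4,"dy":1.1,"dz":0,"fingers":255},{"wx":0,"wy":0,"wz":0,"dx":0.4,"dy":1.1,"dz":0,"fingers":255}]}}

```text
t: 6.67
tool_pos: [0.5569, 0.0828, 0.0679]
orientation: [2.572, 1.794, 0.008]
force: [0.2, 0.0, -0.3]
opening: 0.0007
```

```bash
python3 - <<'E'
from h import *
import cv2
go(.135,-.030,.065)
E
```

```text
t 6.6667 pos [0.5569 0.0828 0.0679] stand 0.0539 -0.0319 delta cm [ 2.61  7.68 -0.29] turn [0.0012 0.0073 0.0012] F [ 0.2  0.  -0.3] open 0.0007 q [ 0.06  0.15  1.75 -0.    1.23  0.41]
```

>>> {"op": "send_rows", "data": {"series": [{"wx":0,"wy":0.006,"wz":0,"dx":0.35,"dy":1.1,"dz":-0.2,"fingers":255},{"wx":0,"wy":0,"wz":0,"dx":0.4,"dy":1.1,"dz":-0.1,"fingers":255},{"wx":0,"wy":0,"wz":0,"dx":0.4,"dy":1.1,"dz":-0.05,"fingers":255},{"wx":0,"wy":0,"wz":0,"dx":0.4,"dy":1.1,"dz":0,"fingers":255},{"wx":0,"wy":0,"wz":0,"dx":0.4,"dy":1.1,"dz":0,"fingers":255},{"wx":0,"wy":0,"wz":0,"dx":0.4,"dy":1.1,"dz":0,"fingers":255},{"wx":0,"wy":0,"wz":0,"dx":0.4,"dy":1.1,"dz":0,"fingers":255},{"wx":0,"wy":0,"wz":0,"dx":0,"dy":0,"dz":0.5,"fingers":255},{"wx":0,"wy":0,"wz":0,"dx":0,"dy":0,"dz":3,"fingers":255},{"wx":0,"wy":0,"wz":0,"dx":0,"dy":0,"dz":3,"fingers":255}]}}

```text
t: 7.5
tool_pos: [0.5821, 0.1717, 0.122]
orientation: [-2.569, -1.8, 0.021]
force: [0.7, -0.3, 1.3]
opening: 0.0009
```

```bash
python3 - <<'E'
from h import *
import cv2
go(-.042,.031,.13)
cv2.imwrite("pics/w4.png",robot.read_camera("wrist")[:,:,::-1])
E
```

```text
t 7.5 pos [0.5821 0.1717 0.122 ] stand 0.1461 -0.0249 delta cm [-11.73 -15.74   0.8 ] turn [ 0.0037 -0.0139 -0.0032] F [ 0.7 -0.3  1.3] open 0.0009 q [ 0.2   0.23  1.56 -0.    1.37  0.55]
```

View pics/w4.png

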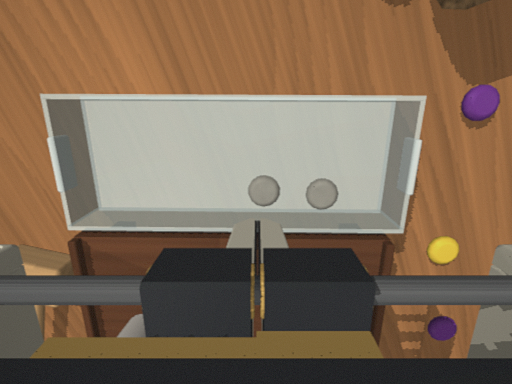

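Two pebbles lie in the tub, at (264,190) and (321,193). Now the third.

>>> {"op": "send_rows", "data": {"series": [{"wx":0,"wy":0,"wz":0,"dx":-1.9,"dy":-2.6,"dz":0.5,"fingers":255},{"wx":0,"wy":0,"wz":0,"dx":-1.9,"dy":-2.6,"dz":0,"fingers":255},{"wx":0,"wy":0,"wz":0,"dx":-1.9,"dy":-2.6,"dz":0,"fingers":255},{"wx":0,"wy":0,"wz":0,"dx":-1.9,"dy":-2.6,"dz":0,"fingers":255},{"wx":0,"wy":0,"wz":0,"dx":-1.9,"dy":-2.6,"dz":0,"fingers":255},{"wx":0,"wy":0,"wz":0,"dx":-1.9,"dy":-2.6,"dz":0,"fingers":255},{"wx":0,"wy":0,"wz":0,"dx":0,"dy":0,"dz":0,"fingers":255},{"wx":0,"wy":0,"wz":0,"dx":0,"dy":0,"dz":0,"fingers":255}]}}

```text
t: 8.22
tool_pos: [0.47, 0.0105, 0.1411]
orientation: [2.567, 1.801, 0.004]
force: [1.1, -0.7, -0.1]
opening: 0.0007
```

```bash
python3 - <<'E'
from h import *
go(-.04,.031,.065)
E
```

```text
t 8.2167 pos [0.47   0.0105 0.1411] stand -0.0438 0.0248 delta cm [-0.45  0.57 -7.61] turn [ 0.0032  0.0057 -0.0041] F [ 1.1 -0.7 -0.1] open 0.0007 q [-0.08 -0.18  1.94 -0.    1.38  0.26]
```

>>> {"op": "send_rows", "data": {"series": [{"wx":0.003,"wy":0.006,"wz":-0.004,"dx":-0.5,"dy":0.4,"dz":-2,"fingers":255},{"wx":0,"wy":0,"wz":0,"dx":-0.1,"dy":0,"dz":-2,"fingers":255},{"wx":0,"wy":0,"wz":0,"dx":-0.1,"dy":0,"dz":-1.6,"fingers":255},{"wx":0,"wy":0,"wz":0,"dx":-0.1,"dy":0,"dz":-0.8,"fingers":255},{"wx":0,"wy":0,"wz":0,"dx":0,"dy":0,"dz":0,"fingers":255}]}}

```text
t: 8.63
tool_pos: [0.466, 0.0152, 0.0791]
orientation: [2.573, 1.794, 0.01]
force: [0.1, -0.5, 0.7]
opening: 0.0004
```

```bash
python3 - <<'E'
from h import *
go(-.04,.031,.065)
E
```

```text
t 8.6333 pos [0.466  0.0152 0.0791] stand -0.0408 0.0302 delta cm [-0.05  0.1  -1.41] turn [0.0005 0.0082 0.0017] F [ 0.1 -0.5  0.7] open 0.0004 q [-0.08 -0.13  2.01  0.    1.25  0.28]
```

>>> {"op": "send_rows", "data": {"series": [{"wx":0,"wy":0.007,"wz":0.002,"dx":-0.1,"dy":0,"dz":-0.7,"fingers":255},{"wx":0,"wy":0,"wz":0,"dx":0,"dy":0,"dz":-0.5,"fingers":255},{"wx":0,"wy":0,"wz":0,"dx":0,"dy":0,"dz":-0.2,"fingers":255},{"wx":0,"wy":0,"wz":0,"dx":0,"dy":0,"dz":0,"fingers":255}]}}

```text
t: 8.97
tool_pos: [0.4669, 0.0161, 0.0659]
orientation: [2.572, 1.8, 0.003]
force: [0.4, 0.2, -0.2]
opening: 0.0008
```

```bash
python3 - <<'E'
from h import *
import cv2
go(-.04,.031,.065)
cv2.imwrite("pics/w5.png",robot.read_camera("wrist")[:,:,::-1])
E
```

```text
t 8.9667 pos [0.4669 0.0161 0.0659] stand -0.0396 0.0297 delta cm [-0.14  0.01 -0.09] turn [ 0.0006  0.0026 -0.002 ] F [ 0.4  0.2 -0.2] open 0.0008 q [-0.07 -0.1   2.01 -0.    1.23  0.27]
```

View pics/w5.png

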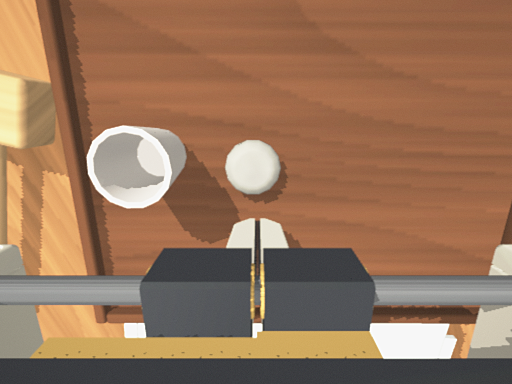

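The pebble at (253,166) is lined up and the cup at (135,166) stays well to the side. Pushing.

>>> {"op": "send_rows", "data": {"series": [{"wx":0,"wy":0,"wz":0,"dx":0.35,"dy":1.1,"dz":-0.1,"fingers":255},{"wx":0,"wy":0,"wz":0,"dx":0.4,"dy":1.1,"dz":-0.02,"fingers":255},{"wx":0,"wy":0,"wz":0,"dx":0.4,"dy":1.1,"dz":-0.02,"fingers":255},{"wx":0,"wy":0,"wz":0,"dx":0.4,"dy":1.1,"dz":-0.02,"fingers":255},{"wx":0,"wy":0,"wz":0,"dx":0.4,"dy":1.1,"dz":-0.02,"fingers":255},{"wx":0,"wy":0,"wz":0,"dx":0.4,"dy":1.1,"dz":-0.02,"fingers":255},{"wx":0,"wy":0,"wz":0,"dx":0.4,"dy":1.1,"dz":-0.02,"fingers":255}]}}

```text
t: 9.6
tool_pos: [0.4989, 0.1002, 0.0667]
orientation: [2.573, 1.795, 0.011]
force: [0.5, -0.2, 0.5]
opening: 0.0006
```

```bash
python3 - <<'E'
from h import *
import cv2
go(.135,.031,.065)
E
```

```text
t 9.6 pos [0.4989 0.1002 0.0667] stand 0.0503 0.0286 delta cm [ 2.68  8.03 -0.17] turn [0.0001 0.0084 0.0011] F [ 0.5 -0.2  0.5] open 0.0006 q [ 0.1   0.01  1.91 -0.    1.22  0.45]
```

>>> {"op": "send_rows", "data": {"series": [{"wx":0,"wy":0.006,"wz":0,"dx":0.35,"dy":1.1,"dz":-0.15,"fingers":255},{"wx":0,"wy":0,"wz":0,"dx":0.35,"dy":1.1,"dz":-0.05,"fingers":255},{"wx":0,"wy":0,"wz":0,"dx":0.4,"dy":1.1,"dz":-0.02,"fingers":255},{"wx":0,"wy":0,"wz":0,"dx":0.4,"dy":1.1,"dz":0,"fingers":255},{"wx":0,"wy":0,"wz":0,"dx":0.4,"dy":1.1,"dz":0,"fingers":255},{"wx":0,"wy":0,"wz":0,"dx":0.4,"dy":1.1,"dz":0,"fingers":255},{"wx":0,"wy":0,"wz":0,"dx":0.4,"dy":1.1,"dz":0,"fingers":255},{"wx":0,"wy":0,"wz":0,"dx":0,"dy":0,"dz":0.5,"fingers":255},{"wx":0,"wy":0,"wz":0,"dx":0,"dy":0,"dz":3,"fingers":255},{"wx":0,"wy":0,"wz":0,"dx":0,"dy":0,"dz":3,"fingers":255},{"wx":0,"wy":0,"wz":0,"dx":0,"dy":0,"dz":3,"fingers":255},{"wx":0,"wy":0,"wz":0,"dx":0,"dy":0,"dz":3,"fingers":255},{"wx":0,"wy":0,"wz":0,"dx":0,"dy":3,"dz":2,"fingers":255},{"wx":0,"wy":0,"wz":0,"dx":0,"dy":3,"dz":0,"fingers":255},{"wx":0,"wy":0,"wz":0,"dx":0,"dy":0,"dz":0,"fingers":255},{"wx":0,"wy":0,"wz":0,"dx":0,"dy":0,"dz":0,"fingers":255}]}}

```text
t: 10.93
tool_pos: [0.5269, 0.2499, 0.2183]
orientation: [2.576, 1.798, -0.001]
force: [-0.1, 0.5, -0.5]
opening: 0.0006
```

```bash
python3 - <<'E'
from h import *
import cv2,numpy as np
go(.135,.031,.065)
a=[robot.read_camera(n)[:,:,::-1] for n in("scene","top","wrist")]
o=np.zeros((576,768,3),np.uint8)
o[:288,:384]=cv2.resize(a[0],(384,288));o[:288,384:]=cv2.resize(a[2],(384,288))
cv2.imwrite("pics/fa.png",o[:288]);cv2.imwrite("pics/fb.png",a[1])
E
```

```text
t 10.9333 pos [0.5269 0.2499 0.2183] stand 0.2005 0.0538 delta cm [ -0.12  -6.94 -15.33] turn [ 0.0004 -0.0005  0.0004] F [-0.1  0.5 -0.5] open 0.0006 q [ 0.36  0.09  1.54 -0.    1.52  0.71]
```

View pics/fa.png

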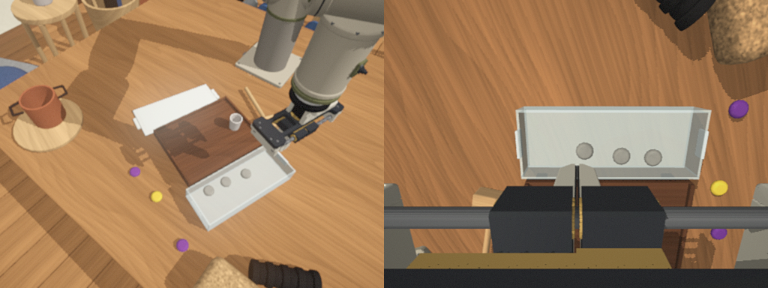

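View pics/fb.png

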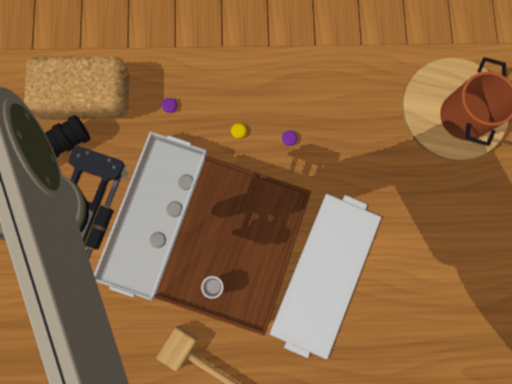

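The top view shows three pebbles in the tub at (186,182), (174,209) and (158,240). The cup (212,287), tub corners, lid and mallet are at the same pixels as at the start, and the arm is clear.

```bash
python3 -c "
from plant import robot
print(robot.close_job())"
```

```text
the job is handed in; nothing more can be done
None
```

I pushed all three grey pebbles, one lane at a time, over the stand's open edge with the closed fingers. All three lie in the tub, and the job was handed in at about 11 s of the 53 s allowed.

The last top, scene and wrist pictures show the three pebbles in the tub. In the top picture the cup, tub, lid, mallet and the purple and yellow look-alikes are where they were in the first one. The arm was raised clear and the wrist force readings I took stayed within about 2 N.

One call was refused at the start because its rows lacked some keys; nothing moved and I resent it complete. None of the final checks failed or disagreed.

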